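# Load the comparison lift and hold it at full height

### The arm

A 6-joint arm with a two-finger parallel gripper is mounted at the origin on the work surface. World frame = base frame: x ahead of the robot, y to its left, z up, the work surface at z = 0. Lengths are in m, angles in degrees, forces in N, time in s.
With the tool pointing down it reaches from about 0.4 to 0.825 m from the base axis. Payload 7 kg.
Tool frame: the origin (TCP) lies between the finger pads; the fingertips stand 25 mm ahead of it and the grasp point (between the pads) lies 6 mm ahead of it; z points along the fingers, y is the line along which they close (so a half turn about z gives the same grasp; the last joint's range is limited). The gripper opens to 88 mm and grips with 3 to 60 N. Pads are 19 mm wide; open, the fingers measure 130 mm over their backs; the gripper's body (78 mm by 193 mm) begins 47 mm behind the grasp point.
Start: joints at [-56.832, 20.546, 0.682, 0, -70.136, -16.507], TCP at [0.194, -0.647, 0.252] pointing down, gripper open.
Joint ranges: [-176.03, 176.03], [-82.01, 121.73], [-58.28, 71.71], [-173.87, 95.51], [-174.79, -0.11], [-173.66, 173.66]. Speed limits (degrees/s): [136.94, 136.94, 172.46, 180, 180, 180].

### API

Orientations are given as [roll, pitch, yaw] about the fixed x, y, z axes, in that order (R = Rz(yaw) Ry(pitch) Rx(roll)).
In Python, from plant import ctrl gives the robot as it stands.
- The arm moves only by the shell command python3 drive.py 'ROWS'. ROWS is a JSON list of rows, 1 to 8 of them, each written [[dx, dy, dz], turn, opening]: dx, dy, dz in shares of 60 cm (1.0 is 60 cm), then a turn about the tool's z in a scale on which 1.0 is 120 degrees, then the finger opening in m; each row is the pose to reach, as a shift and turn from the pose commanded when the command began, along the tool's axes at that moment; what a row does not reach only later rows make up. A row lasts 1/8 s, in which the tool goes at most 0.0625 m and 10.7 degrees, less where a joint would pass 70% of its speed; a pose out of reach is approached as far as the arm can. The fingers move at their own pace and stop on an object; the grip force is fixed at half the most. Time passes only in rows, so rows that do not move let the fingers close. It prints the time, the measured TCP pose, the force, the opening and the grip force at its end. No shift or turn number may pass 1 either way. Input that does not fit is refused with a message, and nothing moves.
- ctrl.get_obs(): the state, without advancing time (a new reading comes with each control period).
- ctrl.snapshot(name): name is "side" or "top" or "wrist"; returns a dict with "frame" (480x640x3 uint8, red, green, blue), "z_map" (480x640 float32, m along the optical axis (not along the pixel's ray), 0 where there is no reading), "fovy" (degrees; the focal length in pixels is half the picture's height over the tangent of half this angle, whatever the lens; pixels are square), "cx", "cy" (the principal point, pixels), "k1" (the pictures are not rectified: a ray, as slopes to the right and down, at radius r is drawn at 1 + k1 r^2 times it, then the intrinsics apply), "R" (3x3) and "t" (3): a world point X has camera coordinates R X + t; the wrist camera has in their place "T_tool_cam" (4x4, takes a point from camera to tool coordinates, whose origin is the TCP and whose axes are the flange's). Camera axes: x right, y down, z forward; pixel columns grow to the right and rows downward; lengths in m; the calibration is good to about 2 mm. A picture is of the moment at which its call begins: read the wrist's pose just before it.
- ctrl.close_job(): hands the job in; it is judged then, once.
The state is a dict: "clock": time; "joint_pos": joint angles; "qvel": joint speeds; "tau": joint torques, N m; "tool_pos": TCP position; "orientation": TCP orientation; "force": force on the tool from outside, world axes, zero at the start; "moment": the same for the moment, N m; "opening": finger opening in m; "gripper_force": force on a finger pad.
Only numpy, scipy, OpenCV 4.12 (cv2) and the standard library are available. Lean on these libraries where they do the work, as an engineer would, in place of code of your own. Each camera call takes 0.05 s, during which the arm holds its last target. There are 200 camera calls.

### The job

Stand the squat round lidded cup upright on the plate of the cam lift, midway between the two square bottles and in line with them, and let go of it. Then swing the lift's sprung lever up to its highest lift point, where the lever stands straight up, and finish while holding the lever there (it drops back if released, and past upright the plate sinks again), with cup and bottles still standing in their row. Do not shift the square bottles, the tall bottle or the stacked dishes.

Things in the scene. Friction and masses are not known exactly. Their poses are not given: they have to be found in the camera images.
- cup: squat round specimen cup, clear body with a flat white lid 48 mm across; 60 mm tall in all, the lid is its top 16 mm, the body tapers from 44 mm under the lid to 38 mm at the foot; about 0.12 kg, loose on the bench, left or right of the lift. Origin: centre of its underside, z up.
- lift: cam lift fixed to the bench: grey base 120 x 250 mm, a 110 x 240 mm aluminium plate above it (long side along the lift's y axis), and a lever at its -y end. Origin: centre of the base's underside on the bench; x points away from the robot, y along the row of bottles, away from the lever.
- plate_top (a point): centre of the top face of the lift's aluminium plate, 104 mm above the bench with the lever down and 16 mm higher at full lift; axes as the lift's.
- bottle_a: square amber bottle, 40 x 40 mm, 56 mm tall plus white round cap 33 mm across (74 mm in all), loose, standing on the plate at the lever's end. Origin: centre of its underside; its y axis points to the other square bottle, whose centre is 140 mm away.
- bottle_b: the same square bottle, on the plate at the end away from the lever. Origin: centre of its underside.
- cam_shaft (a joint): turn of the lever and its eccentric shaft (rad) about the lift's y axis. 0: down on its stop, lever reaching towards the robot and 15 degrees above level; grows as the handle swings up and away from the robot; 1.309: lever straight up, plate at its highest; travel ends at 1.81. A return spring and the load pull it back to 0 at all times, 2 to 4 N felt at the handle.
- lever: steel lever bar 11 mm thick with a black T-handle at its end, turning with the shaft, outside the lift at its -y end. Origin: on the shaft axis in the plane of the bar.
- lever_grip (a point): centre of the black T-handle: a round bar with flat ends, 44 mm long along the lift's y axis and 24 mm thick, 120 mm from the shaft axis; 89 mm above the bench when down, 178 mm when upright. It can be pinched across its flat ends from above and turns, with some rub, between fingers that keep pointing down; 40 mm is free between it and the lift's other parts.
- lever_pivot (a point): point of the shaft axis in the plane of the lever bar, 58 mm above the bench; axes as the lift's (the lever turns about y).
- tall_bottle: bystander: tall round capped bottle, 54 mm across and 135 mm tall, loose on the bench. Origin: centre of its underside.
- dishes: bystander: stack of three shallow round dishes, 90 mm across and about 42 mm tall, loose on the bench between robot and lift. Origin: centre of its underside.

How it is judged:
By the outcome, as a careful person would: the job done as asked, in the order asked, and still so for the second after the job is handed in, while the arm keeps its last pose, push and grip.
It also fails if it takes over 58 s, if anything falls off the work surface, if the arm or the gripper's body presses on something with over 40 N, if the wrist force passes 120 N, or if a joint passes its speed limit or range.

## Working session

There is one attempt and no reset: what is moved stays moved. The work goes in short steps, Python scripts to look and compute and a shell command to move; the robot and the scene stay as the last step left them, time stands still between calls to the robot, and variables do not carry over. Pictures are saved under pics/ and viewed, at most 10 in all, crops included, and the job is handed in when it is done.

```bash
ls; mkdir -p pics
python3 - <<'E'
from plant import ctrl
import cv2,numpy as np
o=ctrl.get_obs();print({k:np.round(v,3).tolist() for k,v in o.items()})
for n in("top","side"):
    s=ctrl.snapshot(n);cv2.imwrite(f"pics/{n}0.png",s["frame"][:,:,::-1]);np.savez(f"pics/{n}0.npz",**s)
    print({k:s[k] for k in s if k not in("frame","z_map")})
E
```

```text
drive.py
pics
plant.py
{'clock': 0.0, 'joint_pos': [-56.833, 20.59, 0.634, -0.02, -70.134, -16.506], 'qvel': [0.109, 0.044, -0.087, 0.106, -0.018, -0.048], 'tau': [-0.0, -58.272, 29.305, 6.997, 0.007, -0.0], 'tool_pos': [0.193, -0.646, 0.251], 'orientation': [179.907, -0.007, -163.346], 'force': [0.605, -0.266, -0.268], 'moment': [0.027, 0.013, -0.002], 'gripper_force': 0.0, 'opening': 0.088}
{'fovy': 49.73654071227405, 'cx': 316.71833469528474, 'cy': 235.3314026045845, 'k1': 0.009155072667608536, 'R': array([[-0.012799  , -0.99954725, -0.02722999],
       [-0.99662874,  0.01495922, -0.08066828],
       [ 0.0810391 ,  0.02610572, -0.99636899]]), 't': array([0.01702509, 0.54766908, 1.12718275])}
{'fovy': 44.65536713980356, 'cx': 317.09117164804434, 'cy': 236.47664333140415, 'k1': 0.0472047492841394, 'R': array([[-0.99506864, -0.09912964,  0.00342254],
       [-0.07420258,  0.72106521, -0.68888239],
       [ 0.06582079, -0.68573922, -0.72486505]]), 't': array([0.54588648, 0.10782076, 1.34496715])}
```

View pics/top0.png

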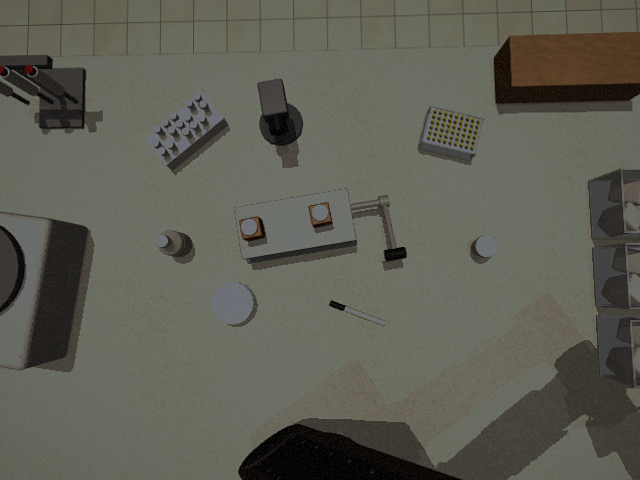

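View pics/side0.png

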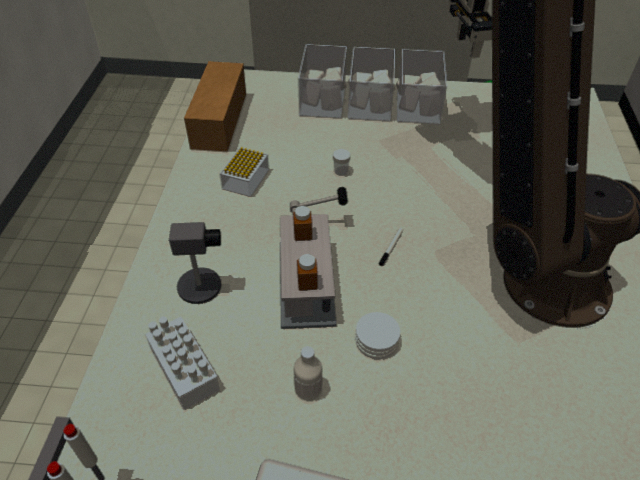

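Top view: cup lid about (485,247), bottle caps about (250,228) and (320,213), T-handle about (395,254), tall bottle (165,242), dishes (234,304). I'll enlarge to read these more exactly.

```bash
cat > h.py <<'E'
import numpy as np,cv2
def KD(s):
    f=240/np.tan(np.radians(s["fovy"]/2))
    return np.array([[f,0,s["cx"]],[0,f,s["cy"]],[0,0,1.]]),np.array([float(s["k1"]),0,0,0])
def slope(s,uv):
    K,D=KD(s);return np.append(cv2.undistortPoints(np.array([[uv]],float),K,D).ravel(),1)
def at_z(s,uv,z,R=None,t=None):
    R=s["R"] if R is None else R;t=s["t"] if t is None else t
    c=-R.T@t;d=R.T@slope(s,uv);return c+d*(z-c[2])/d[2]
def proj(s,X):
    K,D=KD(s);return cv2.projectPoints(np.array(X,float).reshape(-1,1,3),cv2.Rodrigues(s["R"])[0],s["t"],K,D)[0].reshape(-1,2)
E
python3 - <<'E'
import cv2
a=cv2.imread("pics/top0.png")[180:270,225:505]
a=cv2.convertScaleAbs(a,alpha=1.6)
b=cv2.imread("pics/top0.png")
l=cv2.resize(b[185:270,230:363],None,fx=6,fy=6,interpolation=cv2.INTER_CUBIC)[:, :798]
r=cv2.resize(b[185:270,370:503],None,fx=6,fy=6,interpolation=cv2.INTER_CUBIC)
cv2.imwrite("pics/cl.png",cv2.convertScaleAbs(l,alpha=1.5));cv2.imwrite("pics/cr.png",cv2.convertScaleAbs(r,alpha=1.5))
E
```

```text
(no output)
```

View pics/cl.png

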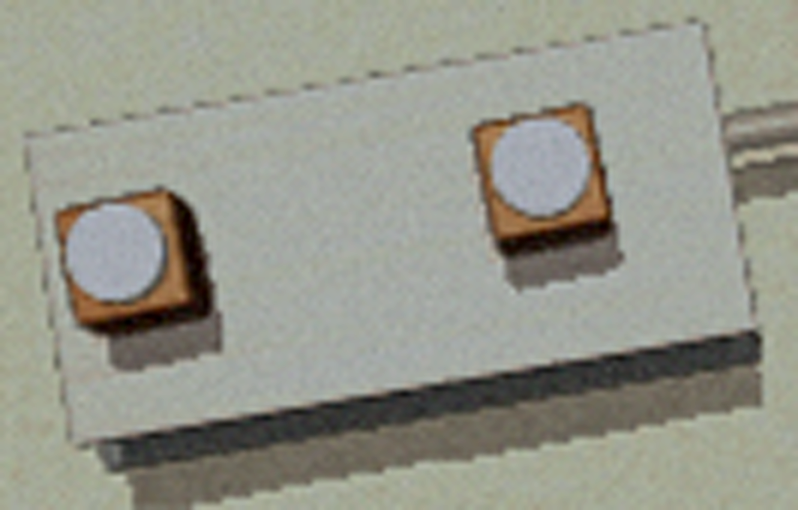

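View pics/cr.png

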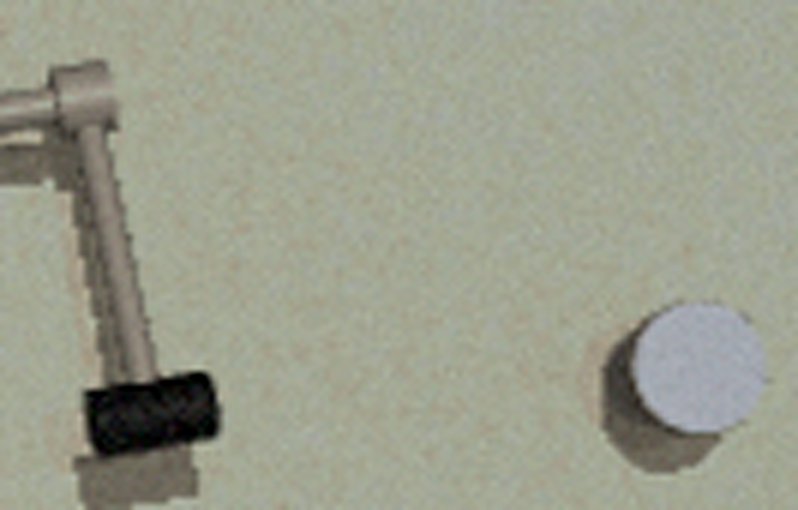

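Left crop: caps at (115,251) and (540,167); plate corners (25,135),(705,22),(757,330),(72,442). Right crop: lid centre (699,367), handle (152,413), hub (84,97).

```bash
python3 - <<'E'
from h import *
s=dict(np.load("pics/top0.npz"))
L=lambda x,y,z,o=(230,185):at_z(s,((x+.5)/6-.5+o[0],(y+.5)/6-.5+o[1]),z)
Rr=lambda x,y,z:L(x,y,z,(370,185))
b=L(115,251,.178);a=L(540,167,.178);P=[L(*p,.104) for p in((25,135),(705,22),(757,330),(72,442))]
yaw=lambda v:np.degrees(np.arctan2(-v[0],v[1]))
print("a",a,"b",b,np.linalg.norm(b-a),yaw(b-a),"mid",(a+b)/2)
print("plate",np.mean(P,0),yaw(P[0]-P[1]),yaw(P[3]-P[2]),np.linalg.norm(P[0]-P[1]),np.linalg.norm(P[1]-P[2]))
print("cup",Rr(699,367,.06),"handle",Rr(152,408,.095),yaw(Rr(90,413,.089)-Rr(215,400,.089)),"hub",Rr(84,97,.07))
print("tall",at_z(s,(162,241),.135),"dishes",at_z(s,(234,304),.042))
# side-camera check
t=dict(np.load("pics/side0.npz"))
for n,X in(("a",a),("b",b),("cup",Rr(699,367,.06)),("handle",Rr(152,408,.089))):print(n,proj(t,X))
E
python3 drive.py '[[[0, 0, 0], 0, 0.088]]'
```

```text
a [ 0.57936307 -0.0007526   0.178     ] b [0.55440132 0.13616856 0.178     ] 0.13917791618755135 10.331979569081126 mid [0.5668822  0.06770798 0.178     ]
plate [0.56707629 0.05302615 0.104     ] 8.545093255856822 8.471044375954168 0.23871804592024504 0.10814868614384829
cup [ 0.51720863 -0.35088887  0.06      ] handle [ 0.50378579 -0.15354109  0.095     ] 5.155361686968296 hub [ 0.61577935 -0.13533746  0.07      ]
tall [0.53191416 0.31841253 0.135     ] dishes [0.39964123 0.19013505 0.042     ]
a [[303.14561575 209.30211577]]
b [[307.67736738 257.77899851]]
cup [[341.66783824 153.00299041]]
handle [[341.76431831 194.41137324]]
clock: 0.22
tool_pos: [0.1935, -0.6465, 0.251]
orientation: [179.9, -0.0, -163.3]
force: [0.3, 0.1, -0.2]
opening: 0.0876
gripper_force: 0.0
```

```bash
cat > go.py <<'E'
# python3 go.py x y z yaw : displacement in tool axes, and turn
import sys;from h import *;from plant import ctrl
from scipy.spatial.transform import Rotation as Ro
o=ctrl.get_obs();x=np.array(list(map(float,sys.argv[1:5])))
R=Ro.from_euler("xyz",o["orientation"],degrees=True)
print(np.round(R.inv().apply(x[:3]-o["tool_pos"]),4),"turn",round(-(((x[3]-o["orientation"][2])+180)%360-180),2),"joints",np.round(o["joint_pos"],1))
E
python3 go.py .517 -.351 .2 -80
```

```text
[-0.3947  0.1902  0.0512] turn -83.34 joints [-56.8  20.6   0.7  -0.  -70.1 -16.5]
```

Careful with the scale: shifts go in shares of 60 cm and turns go in shares of 120 degrees. That gives: -0.395 m / 0.6 = -0.6583, -0.35 m / 0.6 = -0.5833, -83.3 degrees / 120 = -0.6942.

```bash
python3 drive.py '[[[-0.0833, 0.04, 0.01], -0.0833, 0.088], [[-0.1667, 0.08, 0.02], -0.1667, 0.088], [[-0.25, 0.12, 0.03], -0.25, 0.088], [[-0.3333, 0.16, 0.0417], -0.3417, 0.088], [[-0.4167, 0.2, 0.05], -0.425, 0.088], [[-0.5, 0.24, 0.0633], -0.5167, 0.088], [[-0.5833, 0.28, 0.075], -0.6083, 0.088], [[-0.6583, 0.3167, 0.085], -0.6942, 0.088]]'; python3 drive.py '[[[0, 0, 0], 0, 0.088], [[0, 0, 0], 0, 0.088], [[0, 0, 0], 0, 0.088]]'
python3 - <<'E'
from plant import ctrl;from h import *
o=ctrl.get_obs();s=ctrl.snapshot("wrist");np.savez("pics/w1.npz",**s,tp=o["tool_pos"],to=o["orientation"])
cv2.imwrite("pics/w1.png",s["frame"][:,:,::-1]);print(s["T_tool_cam"],o["joint_pos"])
E
```

```text
clock: 1.23
tool_pos: [0.5187, -0.3498, 0.2003]
orientation: [180.0, 0.0, -79.7]
force: [0.7, -1.0, -0.3]
opening: 0.0878
gripper_force: 0.0
clock: 1.6
tool_pos: [0.5168, -0.352, 0.2007]
orientation: [-180.0, -0.0, -80.2]
force: [-1.0, -0.8, 0.5]
opening: 0.0877
gripper_force: 0.0
[[-5.30873061e-04 -9.61993276e-01 -2.73072620e-01  7.27563135e-02]
 [ 9.99999773e-01 -6.24103268e-04  2.54548429e-04 -7.51352687e-04]
 [-4.15299392e-04 -2.73072423e-01  9.61993389e-01 -1.32576609e-01]
 [ 0.00000000e+00  0.00000000e+00  0.00000000e+00  1.00000000e+00]] [-1.64000802e+01  1.79694912e+01 -9.98129006e+00  3.70101237e-03
 -6.20467956e+01  2.61852142e+01]
```

View pics/w1.png

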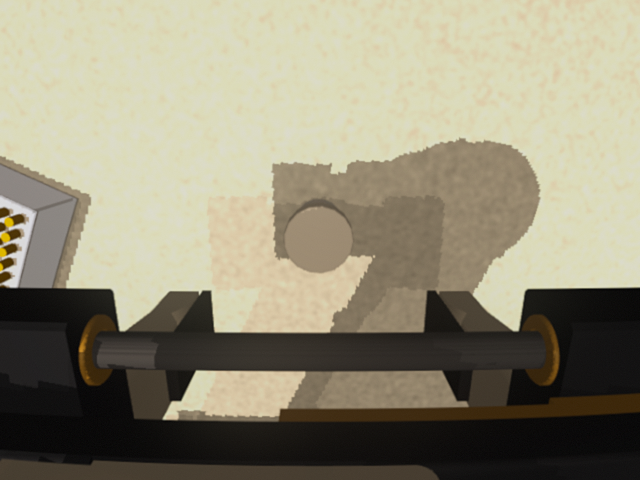

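Wrist view: lid centre about (319,240), nicely between the fingers in image x.

```bash
cat >> h.py <<'E'
from scipy.spatial.transform import Rotation as Ro
def wz(f,uv,z):
    s=dict(np.load(f));R=Ro.from_euler("xyz",s["to"],degrees=True).as_matrix();T=s["T_tool_cam"]
    Rw=R@T[:3,:3];c=R@T[:3,3]+s["tp"];return at_z(s,uv,z,Rw.T,-Rw.T@c)
E
python3 -c "
from h import *
print(wz('pics/w1.npz',(319,240),.06))"; python3 go.py .517 -.351 .057 -80
```

```text
[ 0.51696468 -0.35073097  0.06      ]
[-0.0011 -0.0005  0.1438] turn -0.22 joints [-16.4  18.  -10.    0.  -62.   26.2]
```

Scaled: 0.143 m / 0.6 = 0.2383, 0.125 m / 0.6 = 0.2083.

```bash
python3 drive.py '[[[-0.0017, 0, 0.0833], 0, 0.088], [[-0.0017, 0, 0.1667], 0, 0.088], [[-0.0017, 0, 0.2083], 0, 0.088], [[-0.0017, 0, 0.2383], 0, 0.088], [[-0.0017, 0, 0.2383], 0, 0.088]]'; python3 drive.py '[[[0, 0, 0], 0, 0.03], [[0, 0, 0], 0, 0.03], [[0, 0, 0], 0, 0.03], [[0, 0, 0], 0, 0.03], [[0, 0, 0], 0, 0.03], [[0, 0, 0], 0, 0.03], [[0, 0, 0], 0, 0.03]]'
```

```text
clock: 2.28
tool_pos: [0.5165, -0.3507, 0.0567]
orientation: [179.9, 0.0, -80.2]
force: [-0.1, -0.5, -0.2]
opening: 0.0873
gripper_force: 0.0
clock: 3.15
tool_pos: [0.5174, -0.3504, 0.0578]
orientation: [-180.0, -0.0, -80.1]
force: [-1.2, -0.1, 3.9]
opening: 0.0472
gripper_force: 30.0
```

Scaled: -0.24 m / 0.6 = -0.4, -0.2 m / 0.6 = -0.3333.

```bash
python3 drive.py '[[[0, 0, -0.05], 0, 0.03], [[0, 0, -0.1333], 0, 0.03], [[0, 0, -0.2333], 0, 0.03], [[0, 0, -0.3333], 0, 0.03], [[0, 0, -0.4], 0, 0.03], [[0, 0, -0.4], 0, 0.03]]'; python3 go.py .567 .18 .3 -80
```

```text
clock: 3.9
tool_pos: [0.5185, -0.3509, 0.3014]
orientation: [-179.7, -0.2, -80.1]
force: [-0.3, 0.3, -2.1]
opening: 0.0474
gripper_force: 30.0
[-5.147e-01 -1.390e-01  4.000e-04] turn -0.1 joints [-16.2  14.2  -1.7   0.  -73.6  26.1]
```

```bash
python3 drive.py '[[[-0.0667, -0.0167, 0], 0, 0.03], [[-0.1583, -0.0417, 0], 0, 0.03], [[-0.25, -0.0667, 0], 0, 0.03], [[-0.3417, -0.0917, 0], 0, 0.03], [[-0.4333, -0.1167, 0], 0, 0.03], [[-0.525, -0.1417, 0], 0, 0.03], [[-0.6167, -0.1667, 0], 0, 0.03], [[-0.7083, -0.1917, 0], 0, 0.03]]';python3 drive.py '[[[-0.0833, -0.0233, 0], 0, 0.03], [[-0.125, -0.0333, 0], 0, 0.03], [[-0.15, -0.04, 0], 0, 0.03], [[-0.15, -0.04, 0], 0, 0.03], [[-0.15, -0.04, 0], 0, 0.03], [[-0.15, -0.04, 0], 0, 0.03]]'
python3 - <<'E'
from plant import ctrl;from h import *
o=ctrl.get_obs();s=ctrl.snapshot("wrist");np.savez("pics/w2.npz",**s,tp=o["tool_pos"],to=o["orientation"])
cv2.imwrite("pics/w2.png",s["frame"][:,:,::-1]);print(o["joint_pos"])
E
```

```text
clock: 4.9
tool_pos: [0.5568, 0.0899, 0.2961]
orientation: [179.9, -0.0, -80.1]
force: [1.0, -0.6, -0.9]
opening: 0.0474
gripper_force: 30.0
clock: 5.65
tool_pos: [0.5658, 0.1797, 0.2978]
orientation: [-180.0, 0.0, -80.2]
force: [0.4, -0.7, -1.8]
opening: 0.0472
gripper_force: 30.0
[ 3.64760663e+01  1.14137171e+01 -5.86650090e+00  5.04237728e-04
 -7.27094079e+01 -2.66582555e+01]
```

View pics/w2.png

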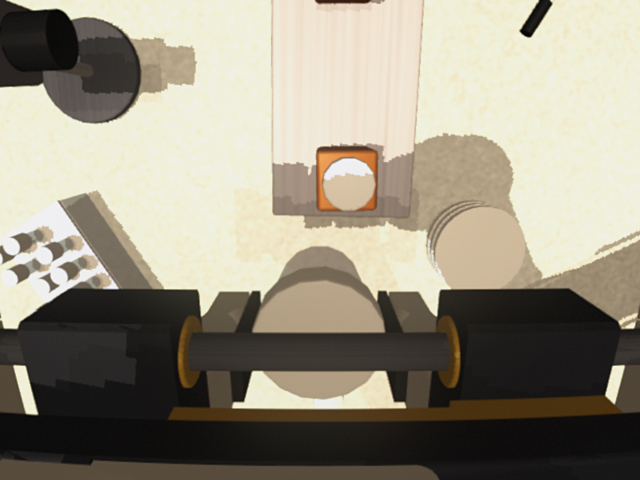

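Wrist view: cup held upright between the fingers; bottle_b cap at (349,184), bottle_a cut off at the top edge.

```bash
python3 -c "
from h import *
print(wz('pics/w2.npz',(349,184),.178))
for p in((272,216),(411,218)):print(wz('pics/w2.npz',p,.104))"; python3 go.py .567 .27 .3 -80
```

```text
[0.55511926 0.13800932 0.178     ]
[0.6036261  0.18211319 0.104     ]
[0.49424309 0.16483102 0.104     ]
[-0.0886 -0.0166 -0.0022] turn -0.18 joints [ 36.5  11.4  -5.9   0.  -72.7 -26.7]
```

Scaled: 0.11 m / 0.6 = 0.1833, 0.105 m / 0.6 = 0.175.

```bash
python3 go.py .567 .0685 .3 -80; python3 drive.py '[[[0.0833, 0.0167, 0], 0, 0.03], [[0.1417, 0.025, 0], 0, 0.03], [[0.175, 0.03, 0], 0, 0.03], [[0.1833, 0.03, 0], 0, 0.03], [[0.1833, 0.03, 0], 0, 0.03], [[0.1833, 0.03, 0], 0, 0.03], [[0.1833, 0.03, 0], 0, 0.03]]';python3 go.py .567 .0685 .165 -80
```

```text
[ 0.1099  0.0178 -0.0022] turn -0.18 joints [ 36.5  11.4  -5.9   0.  -72.7 -26.7]
clock: 6.58
tool_pos: [0.5669, 0.0701, 0.2974]
orientation: [180.0, 0.0, -80.1]
force: [0.9, 0.1, -0.7]
opening: 0.0477
gripper_force: 30.0
[0.0016 0.0002 0.1324] turn -0.06 joints [ 26.7   9.3  -8.6  -0.  -72.2 -16.7]
```

Scaled: 0.13 m / 0.6 = 0.2167, 0.128 m / 0.6 = 0.2133.

```bash
python3 drive.py '[[[0.0017, 0, 0.05], 0, 0.03], [[0.0017, 0, 0.1167], 0, 0.03], [[0.0017, 0, 0.175], 0, 0.03], [[0.0017, 0, 0.2], 0, 0.03], [[0.0017, 0, 0.2133], 0, 0.03], [[0.0017, 0, 0.2167], 0, 0.03], [[0.0017, 0, 0.2167], 0, 0.03], [[0.0017, 0, 0.2167], 0, 0.03]]'; python3 drive.py '[[[0, 0, 0.0017], 0, 0.03], [[0, 0, 0.0033], 0, 0.03], [[0, 0, 0.005], 0, 0.03], [[0, 0, 0.005], 0, 0.03]]';python3 -c "
from plant import ctrl
import numpy as np
print(np.round(np.array([ctrl.get_obs()['tool_pos'] for _ in range(1)]),4))"
```

```text
clock: 7.58
tool_pos: [0.5675, 0.0686, 0.1685]
orientation: [-179.9, 0.0, -80.1]
force: [1.0, -0.5, -0.1]
opening: 0.0472
gripper_force: 30.0
clock: 8.07
tool_pos: [0.567, 0.0684, 0.1644]
orientation: [180.0, -0.0, -80.1]
force: [-0.6, -0.1, -1.8]
opening: 0.0472
gripper_force: 30.0
[[0.567  0.0684 0.1644]]
```

Scaled: 0.001 m / 0.6 = 0.0017.

```bash
for i in 1 2 3; do python3 drive.py '[[[0, 0, 0.0017], 0, 0.03], [[0, 0, 0.0017], 0, 0.03]]' | egrep 'pos|^force' ; done
```

```text
tool_pos: [0.567, 0.0684, 0.1634]
force: [0.1, -0.6, -1.6]
tool_pos: [0.5671, 0.0684, 0.1625]
force: [-0.4, -0.3, -1.0]
tool_pos: [0.567, 0.0684, 0.1615]
force: [-0.3, -0.1, -1.4]
```

Scaled: 0.001 m / 0.6 = 0.0017.

```bash
for i in 1 2; do python3 drive.py '[[[0, 0, 0.0017], 0, 0.03], [[0, 0, 0.0017], 0, 0.03]]' | egrep 'pos|^force' ; done
```

```text
tool_pos: [0.5671, 0.0683, 0.1612]
force: [-2.3, -0.9, 3.9]
tool_pos: [0.5672, 0.0683, 0.161]
force: [-5.1, -1.0, 11.8]
```

Contact. Ease back slightly, release, rise.

Scaled: -0.001 m / 0.6 = -0.0017.

```bash
python3 drive.py '[[[0, 0, -0.0017], 0, 0.03], [[0, 0, -0.0017], 0, 0.06], [[0, 0, -0.0017], 0, 0.088], [[0, 0, -0.0017], 0, 0.088], [[0, 0, -0.0017], 0, 0.088], [[0, 0, -0.0017], 0, 0.088], [[0, 0, -0.0017], 0, 0.088]]'; python3 drive.py '[[[0, 0, -0.025], 0, 0.088], [[0, 0, -0.0667], 0, 0.088], [[0, 0, -0.15], 0, 0.088], [[0, 0, -0.2333], 0, 0.088], [[0, 0, -0.2333], 0, 0.088], [[0, 0, -0.2333], 0, 0.088]]'
python3 go.py .494 -.05 .30 -171; python3 go.py .504 -.155 .20 -171
```

```text
clock: 10.2
tool_pos: [0.5671, 0.0684, 0.1605]
orientation: [180.0, -0.0, -80.1]
force: [1.0, 0.9, 0.7]
opening: 0.0873
gripper_force: 0.0
clock: 10.95
tool_pos: [0.5669, 0.0684, 0.3013]
orientation: [-179.9, 0.0, -80.1]
force: [-0.4, 0.4, -0.3]
opening: 0.0876
gripper_force: 0.0
[0.1042 0.0921 0.0011] turn 90.88 joints [ 26.5   9.1  -8.3  -0.  -72.6 -16.6]
[0.2094 0.1004 0.101 ] turn 90.88 joints [ 26.5   9.1  -8.3  -0.  -72.6 -16.6]
```

Scaled: 0.209 m / 0.6 = 0.3483, 0.09 m / 0.6 = 0.15, 83.5 degrees / 120 = 0.6958.

```bash
python3 drive.py '[[[0.05, 0.0167, 0], 0.0833, 0.066], [[0.1, 0.0417, 0], 0.1708, 0.066], [[0.15, 0.0667, 0], 0.2583, 0.066], [[0.2, 0.0917, 0], 0.3458, 0.066], [[0.25, 0.1167, 0], 0.4333, 0.066], [[0.3, 0.1417, 0], 0.5208, 0.066], [[0.3333, 0.1583, 0], 0.6083, 0.066], [[0.3483, 0.1667, 0], 0.6958, 0.066]]'; python3 drive.py '[[[0, 0, 0.0333], 0.0625, 0.066], [[0, 0, 0.0667], 0.0625, 0.066], [[0, 0, 0.1167], 0.0625, 0.066], [[0, 0, 0.1167], 0.0625, 0.066], [[0, 0, 0.1167], 0.0625, 0.066]]'
python3 - <<'E'
from plant import ctrl;from h import *
o=ctrl.get_obs();s=ctrl.snapshot("wrist");np.savez("pics/w3.npz",**s,tp=o["tool_pos"],to=o["orientation"])
cv2.imwrite("pics/w3.png",s["frame"][:,:,::-1]);print(o["joint_pos"])
s=ctrl.snapshot("top");np.savez("pics/top1.npz",**s)
cv2.imwrite("pics/top1.png",cv2.resize(s["frame"][150:290,220:420,::-1],None,fx=4,fy=4,interpolation=cv2.INTER_CUBIC))
E
```

```text
clock: 11.95
tool_pos: [0.5034, -0.1558, 0.2995]
orientation: [180.0, -0.1, -164.0]
force: [0.6, -0.3, 0.0]
opening: 0.066
gripper_force: 0.0
clock: 12.58
tool_pos: [0.5047, -0.1548, 0.2312]
orientation: [-180.0, -0.0, -171.1]
force: [0.2, 0.3, 0.7]
opening: 0.0662
gripper_force: 0.0
[ 4.27038821e+00  7.55223172e+00 -1.95336232e+01  3.38578151e-02
 -6.29246532e+01 -8.53791584e+01]
```

View pics/w3.png

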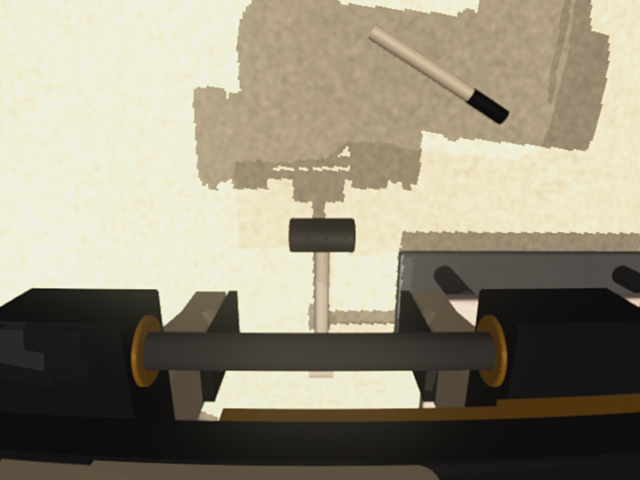

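View pics/top1.png

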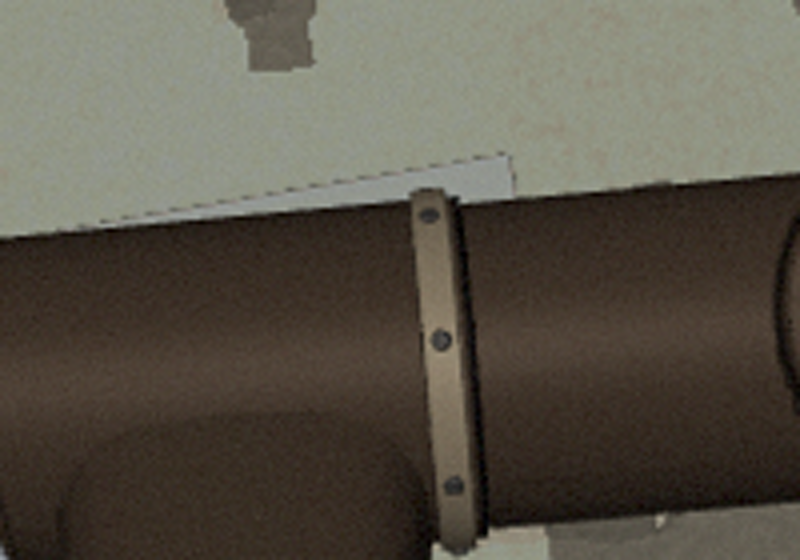

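Wrist view: T-handle centre at (322,235), level in the image, so yaw is right. The top view is blocked by the arm, so I'll check the row in the side view.

Run:
```python
from plant import ctrl;from h import *
print(wz('pics/w3.npz',(322,235),.095),wz('pics/w3.npz',(322,235),.101))
s=ctrl.snapshot("side");np.savez("pics/side1.npz",**s)
cv2.imwrite("pics/side1.png",cv2.convertScaleAbs(cv2.resize(s["frame"][170:330,220:400,::-1],None,fx=3.7,fy=3.7,interpolation=cv2.INTER_CUBIC),alpha=1.5))
```

```text
[ 0.50065733 -0.15242819  0.095     ] [ 0.49913821 -0.15271275  0.101     ]
```

View pics/side1.png

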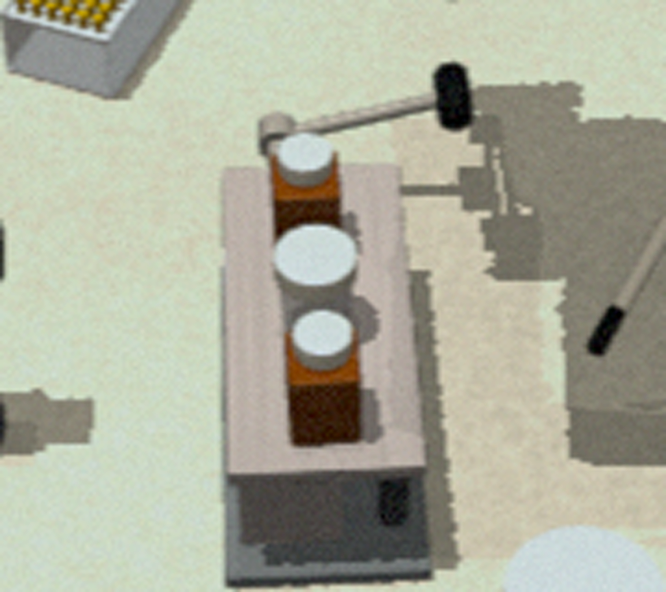

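Cup stands between the bottles: caps at (305,154),(322,333), lid at (316,254) in the crop.

```bash
python3 - <<'E'
from h import *
s=dict(np.load("pics/side1.npz"))
g=lambda x,y,z:at_z(s,((x+.5)/3.7-.5+220,(y+.5)/3.7-.5+170),z)
a,b,c=g(305,154,.178),g(322,333,.178),g(316,254,.164)
print(a,b,c);u=(b-a)/np.linalg.norm(b-a);d=c-(a+b)/2;print("along",d@u,"across",u[0]*d[1]-u[1]*d[0],np.linalg.norm(b-a))
E
python3 go.py .502 -.152 .098 -171.5
```

```text
[0.58096048 0.00547948 0.178     ] [0.55585887 0.14123714 0.178     ] [0.5672858 0.0707384 0.164    ]
along -0.0023718994524688504 across 0.0015814934266390871 0.13805880154022682
[0.0028 0.0032 0.1336] turn 0.4 joints [  4.3   7.5 -19.5   0.  -62.9 -85.4]
```

Scaled: 0.1365 m / 0.6 = 0.2275, 0.125 m / 0.6 = 0.2083, 0.4 degrees / 120 = 0.0033.

```bash
python3 drive.py '[[[0.005, 0.005, 0.0833], 0.0033, 0.066], [[0.005, 0.005, 0.1667], 0.0033, 0.066], [[0.005, 0.005, 0.2083], 0.0033, 0.066], [[0.005, 0.005, 0.2275], 0.0033, 0.066], [[0.005, 0.005, 0.2275], 0.0033, 0.066], [[0.005, 0.005, 0.2275], 0.0033, 0.066]]'; python3 drive.py '[[[0, 0, 0], 0, 0.03], [[0, 0, 0], 0, 0.03], [[0, 0, 0], 0, 0.03], [[0, 0, 0], 0, 0.03], [[0, 0, 0], 0, 0.03], [[0, 0, 0], 0, 0.03]]'
```

```text
clock: 13.48
tool_pos: [0.5021, -0.1522, 0.0954]
orientation: [-180.0, 0.1, -171.5]
force: [-0.1, 0.2, -0.1]
opening: 0.066
gripper_force: 0.0
clock: 14.22
tool_pos: [0.5014, -0.1533, 0.0946]
orientation: [-179.9, 0.0, -171.5]
force: [0.6, -8.5, 0.5]
opening: 0.0437
gripper_force: 30.0
```

Scaled: -0.0672 m / 0.6 = -0.112, -0.0538 m / 0.6 = -0.0897.

```bash
python3 drive.py '[[[-0.005, -0.0017, -0.0167], 0, 0.03], [[-0.012, -0.0017, -0.0328], 0, 0.03], [[-0.02, -0.0017, -0.0483], 0, 0.03], [[-0.0293, -0.0017, -0.063], 0, 0.03], [[-0.04, -0.0017, -0.0767], 0, 0.03], [[-0.0518, -0.0017, -0.0897], 0, 0.03], [[-0.0645, -0.0017, -0.1015], 0, 0.03], [[-0.0783, -0.0017, -0.112], 0, 0.03]]'; python3 drive.py '[[[0, 0, 0], 0, 0.03], [[0, 0, 0], 0, 0.03]]'
```

```text
clock: 15.22
tool_pos: [0.5465, -0.1464, 0.1613]
orientation: [180.0, -0.2, -171.5]
force: [-1.8, -5.5, -5.7]
opening: 0.0438
gripper_force: 30.0
clock: 15.48
tool_pos: [0.547, -0.1463, 0.1617]
orientation: [180.0, -0.1, -171.5]
force: [-4.2, -2.5, 0.2]
opening: 0.0438
gripper_force: 30.0
```

Scaled: -0.0688 m / 0.6 = -0.1147, -0.0584 m / 0.6 = -0.0973.

```bash
python3 drive.py '[[[-0.0147, 0, -0.0093], 0, 0.03], [[-0.0302, 0, -0.0175], 0, 0.03], [[-0.0463, 0, -0.0242], 0, 0.03], [[-0.063, 0, -0.0293], 0, 0.03], [[-0.08, 0, -0.0332], 0, 0.03], [[-0.0973, 0, -0.0353], 0, 0.03], [[-0.1147, 0, -0.0362], 0, 0.03], [[-0.1147, 0, -0.0362], 0, 0.03]]'; python3 drive.py '[[[0, 0, 0], 0, 0.03], [[0, 0, 0], 0, 0.03], [[0, 0, 0], 0, 0.03]]'
python3 - <<'E'
from plant import ctrl;from h import *
s=ctrl.snapshot("side");np.savez("pics/side2.npz",**s)
cv2.imwrite("pics/side2.png",cv2.convertScaleAbs(cv2.resize(s["frame"][140:300,220:420,::-1],None,fx=3.7,fy=3.7,interpolation=cv2.INTER_CUBIC),alpha=1.5))
E
```

```text
clock: 16.48
tool_pos: [0.6161, -0.1358, 0.184]
orientation: [-180.0, 0.0, -171.5]
force: [-3.3, -1.2, 4.6]
opening: 0.0437
gripper_force: 30.0
clock: 16.85
tool_pos: [0.6159, -0.1358, 0.184]
orientation: [180.0, 0.1, -171.5]
force: [-2.9, 1.1, 4.7]
opening: 0.044
gripper_force: 30.0
```

View pics/side2.png

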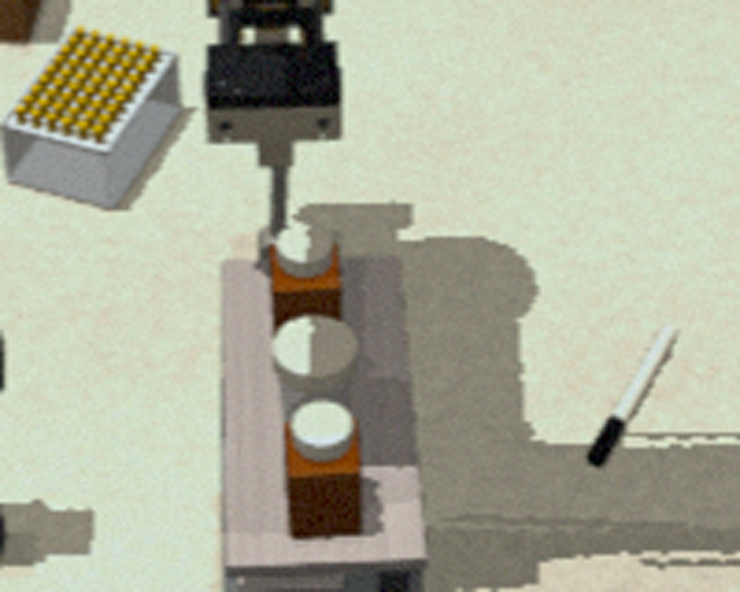

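Cup and both bottles are still in their row on the raised plate. The tool moved 115.8 mm along the lift's x axis and 89.4 mm up, against 115.9 and 88.9 mm for an upright lever.

```bash
python3 drive.py '[[[0, 0, 0], 0, 0.03], [[0, 0, 0], 0, 0.03]]'; python3 -c "
from plant import ctrl;print(ctrl.close_job())"
```

```text
clock: 17.15
tool_pos: [0.6159, -0.1358, 0.184]
orientation: [180.0, 0.1, -171.5]
force: [-2.7, 0.5, 4.8]
opening: 0.0437
gripper_force: 30.0
the job is handed in; nothing more can be done
None
```

The job is handed in at 17 s: the cup stands released between the two square bottles, within about 3 mm of midway by the side camera, and the gripper is holding the lever upright; no verdict came back, and I didn't re-check the tall bottle or the dishes after the moves.

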